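Lock the depth ring of a coffee leveller

TASK

The coffee leveller in the setting stand has been set to depth but its knurled lock ring is still loose. Press it down into the sprung seat, firmly but gently, so that its barrel keeps still (its red mark must stay facing the yellow pointer) while you turn the ring clockwise until it is home against the housing and turns no further. Then lift the leveller out, set it down gently, upright, in the middle of the round red mat and let go; leave the jug, the cup and the tamper alone.

Things in the scene. Friction and masses are not known exactly. Their poses are not given: they have to be found in the camera images.
- ring_center (a point): Centre of the dark knurled lock ring, the part to grip: 64 mm across, 20 mm tall, on the leveller's axis, 44 mm above the leveller's underside, free all round. z is up; x, y are fixed to the barrel (not the ring).
- ring (a joint): Angle of the lock ring on the barrel, rad, growing clockwise seen from above. Starts loose at about 0.2 to 0.7; turning it takes 0.15 N m. At 1.2 it is home against the housing, a hard stop: turned further it drags the barrel round with it. It stays where it is left.
- seat_top (a point): Centre of the upper face of the stand's round sprung rubber seat, 50 mm above the counter; z up. A low rim (64 mm inside, 72 mm outside, 6 mm high) surrounds it; the leveller stands loose in it. Carries the leveller without sinking, then gives straight down about 1 mm per 3.5 N, 9 mm at most. Over 25 N on it is too hard.
- mat_top (a point): Centre of the upper face of the fixed round red parking mat, 110 mm across, 6 mm thick, with a dark disc 64 mm across in its middle; z up.
- jug: Bystander: small steel milk jug with a handle, 76 mm across the rim, 95 mm tall; origin at the centre of its underside.
- cup: Bystander: blue ceramic cup with a handle, 76 mm across the rim, 75 mm tall; origin at the centre of its underside.
- tamper: Bystander: dark wooden tamper, 52 mm across, 82 mm tall; origin at the centre of its underside.
- leveller: Coffee leveller: aluminium barrel 58 mm across below the ring, 48 mm above it, 60 mm tall, about 0.28 kg. Origin: centre of its underside; z up, red mark on its +x side. Only friction below holds the barrel: under its own weight it is carried round with the ring; pressed into the seat with 10 to 16 N it stays still.
- stand: Fixed setting stand: steel foot 130 mm square, 12 mm thick, round grey housing 96 mm across to 40 mm high. Origin under the centre of the foot, on the counter; z up, yellow pointer on its +x side.
- mat: The parking mat: origin at the centre of its underside.

How it is judged:
By the outcome, as a careful person would: the job done as asked, in the order asked, and still so for the second after the job is handed in, with the robot touching nothing.
It also fails if it takes over 54 s, if anything falls off the work surface, if the arm or the gripper's body presses on something with over 40 N, if the wrist force passes 120 N, or if a joint passes its speed limit or range.

ROBOT

A 6-joint arm with a two-finger parallel gripper is mounted at the origin on the work surface. World frame = base frame: x ahead of the robot, y to its left, z up, the work surface at z = 0. Lengths are in m, angles in rad, forces in N, time in s.
With the tool pointing down it reaches from about 0.35 to 0.725 m from the base axis. Payload 6 kg.
Tool frame: the origin (TCP) lies midway between the tips of the shut fingers; the grasp point (between the pads) lies 19 mm behind it; y points along the fingers, x is the direction in which the jaws open and shut, and the axes are right-handed (so a half turn about y gives the same grasp; the last joint's range is limited). The gripper opens to 85 mm and grips with 20 to 120 N. Pads are 22 mm wide; open, the fingers measure 114 mm over their backs; the gripper's body (76 mm by 85 mm) begins 54 mm behind the grasp point. The pads swing forward as they close: fully open they stand 13 mm farther back than shut.
Start: joints at [-0.915, 0.04, 0.085, 0, -1.615, -0.334], TCP at [0.19, -0.569, 0.231] pointing down, gripper open.
Joint ranges: [-2.56, 2.56], [-1.29, 2.01], [-1.08, 1.49], [-3.29, 1.98], [-2.81, -0.18], [-2.99, 2.99]. Speed limits (rad/s): [2.57, 2.57, 3.01, 3.14, 3.14, 3.14].

INTERFACE

Orientations are given as a unit quaternion [x, y, z, w].
In Python, from cell import move_pose, move_straight, move_j, command_gripper, sleep, solve_ik, read_camera, camera_model, IKError, close_job, read_t, read_joint_positions, read_dq, read_joint_torque, read_tool_pos, read_orientation, read_ft_force, read_torque, read_width gives the robot as it stands. Calls block until the motion is done:
- move_pose(position, orientation): joint-space move of the TCP to a pose.
- move_straight(position, vel=0.15, attitude=None, until_force=None): straight line of the TCP; attitude=None keeps the orientation; vel is the mean speed in m/s. With until_force (N) it stops when the force on the tool has changed by that much, and returns True; else False.
- move_j(angles): joint-space move.
- command_gripper(opening): opening from 0.0 (shut) to 1.0 (fully open); the grip force is fixed at half the most; returns when the fingers have stopped.
- sleep(seconds).
- solve_ik(position, orientation): joint angles nearest the present ones, or None.
- read_camera(name): name is "scene" or "side" or "wrist"; returns (picture, depth): 400x640x3 uint8, red, green, blue; 400x640 float32, m along the optical axis (not along the pixel's ray), 0 where there is no reading.
- camera_model(name): a dict with "fx", "fy", "cx", "cy" (pixels), "k1" (the pictures are not rectified: a ray, as slopes to the right and down, at radius r is drawn at 1 + k1 r^2 times it, then the intrinsics apply), "rvec" (rotation vector, rad) and "tvec" (3), from world to camera coordinates, as OpenCV has them; the wrist camera has in their place "tool_from_camera" (4x4, takes a point from camera to tool coordinates, whose origin is the TCP and whose axes are the tool frame's). Camera axes: x right, y down, z forward; pixel columns grow to the right and rows downward; lengths in m; the calibration is good to about 2 mm. A picture is of the moment at which its call begins: read the wrist's pose just before it. camera_model takes no time and is no camera call.
A pose or a line that the arm cannot do raises IKError and nothing moves.
- close_job(): hands the job in, once; it reports no verdict.
Readings, each from a call of its own:
- read_t(): time.
- read_joint_positions(): joint angles.
- read_dq(): joint speeds.
- read_joint_torque(): joint torques, N m.
- read_tool_pos(): TCP position.
- read_orientation(): TCP orientation.
- read_ft_force(): force on the tool from outside, world axes, zero at the start.
- read_torque(): the same for the moment, N m.
- read_width(): opening from 0.0 (shut) to 1.0 (fully open).
Only numpy, scipy, OpenCV 4.12 (cv2) and the standard library are available. Lean on these libraries where they do the work, as an engineer would, in place of code of your own. Each camera call takes 0.05 s, during which the arm holds its last target.

## Working session

There is one attempt and no reset: what is moved stays moved. The work goes in short steps, each a Python script; the robot and the scene stay as the last script left them, time stands still between calls to the robot, and variables do not carry over. Pictures are saved under pics/ and viewed, and the job is handed in when it is done.

```bash
ls; mkdir -p pics; cat > h.py <<'E'
import numpy as np, cv2
from cell import *
from scipy.spatial.transform import Rotation as R
def cam_pose(m):
    Rw=cv2.Rodrigues(np.array(m["rvec"],float))[0]; t=np.array(m["tvec"],float).ravel()
    return Rw.T, -Rw.T@t
def rays(m,uv):
    K=np.array([[m["fx"],0,m["cx"]],[0,m["fy"],m["cy"]],[0,0,1.]])
    return cv2.undistortPoints(np.array(uv,float).reshape(-1,1,2),K,np.array([m["k1"],0,0,0.])).reshape(-1,2)
def toplane(m,uv,z,pose=None):
    Rc,o=pose if pose else cam_pose(m)
    s=rays(m,uv); d=np.c_[s,np.ones(len(s))]@Rc.T
    return o+d*((z-o[2])/d[:,2])[:,None]
def wpose(m):
    T=np.array(m["tool_from_camera"]); Rt=R.from_quat(read_orientation()).as_matrix(); p=np.array(read_tool_pos())
    return Rt@T[:3,:3], Rt@T[:3,3]+p
def save(n,im): cv2.imwrite(f"pics/{n}.png",im[:,:,::-1])
E
python3 - <<'E'
from h import *
for n in ["scene","side","wrist"]:
    im,d=read_camera(n); save(n+"0",im); np.savez(f"pics/{n}0.npz",im=im,d=d)
    m=camera_model(n); print(n,m)
    if n!="wrist": print(cam_pose(m)[1])
print(read_t(),read_orientation(),read_width(),read_ft_force())
E
```

```text
pics
scene {'fx': 437.4369795826701, 'fy': 437.4369795826701, 'cx': 321.8312874911134, 'cy': 212.15029133751636, 'k1': 0.012652658905478379, 'rvec': array([ 1.57718343,  1.75049976, -0.91049598]), 'tvec': array([ 0.04888767, -0.26708118,  1.47815048])}
[1.35536781 0.10407111 0.64093564]
side {'fx': 451.09576397236566, 'fy': 451.09576397236566, 'cx': 324.23866929578605, 'cy': 199.31938543921783, 'k1': -0.1254760632684204, 'rvec': array([ 0.46094033, -2.81111667,  1.02428961]), 'tvec': array([0.51304325, 0.2104568 , 0.88203626])}
[0.35310146 0.54887037 0.81212935]
wrist {'fx': 343.3172098327683, 'fy': 343.3172098327683, 'cx': 323.3300084538044, 'cy': 197.43387760256428, 'k1': -0.03814047382330126, 'tool_from_camera': array([[ 9.99999114e-01, -1.33069444e-03,  1.81540844e-05,
        -3.59871611e-04],
       [-3.87856672e-04, -2.78365770e-01,  9.60475063e-01,
        -1.42781783e-01],
       [-1.27304535e-03, -9.60474220e-01, -2.78366040e-01,
         7.04777428e-02],
       [ 0.00000000e+00,  0.00000000e+00,  0.00000000e+00,
         1.00000000e+00]])}
0.15 [ 0.41299305  0.57390299 -0.57340994 -0.4138516 ] 0.9983130955396264 [-1.20072783  0.39892338 -0.45330622]
```

View pics/scene0.png

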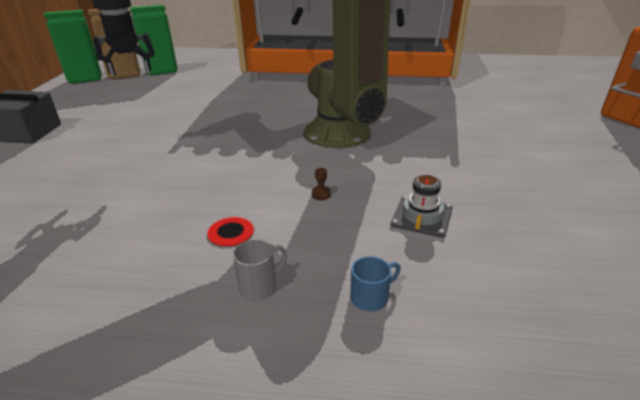

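View pics/side0.png

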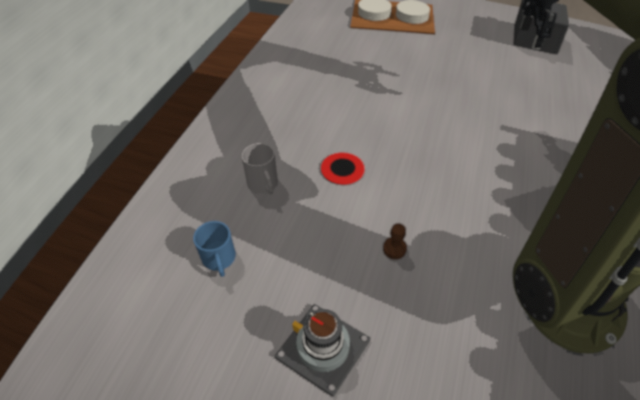

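View pics/wrist0.png

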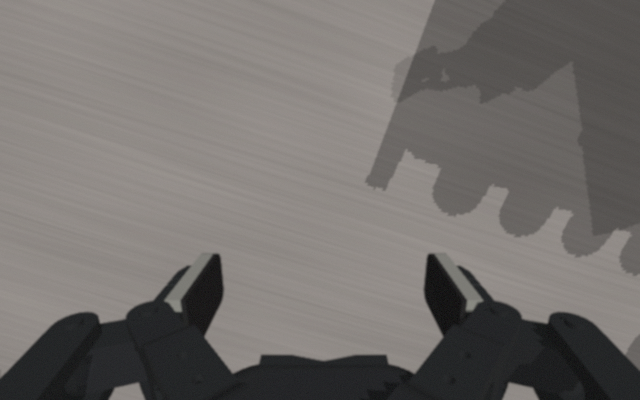

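```bash
python3 - <<'E'
from h import *
print(R.from_quat(read_orientation()).as_matrix().round(3))
E
```

```text
[[-0.316 -0.001 -0.949]
 [ 0.949  0.001 -0.316]
 [ 0.001 -1.     0.   ]]
```

The scene image shows the stand with the leveller at about (426,205), the mat at (231,231), the jug at (257,270), the cup at (371,282) and the tamper at (321,185). In the side image the stand is at (322,345) and the mat at (342,168). Next I'll measure them.

```bash
python3 - <<'E'
from h import *
for n,box in [("scene",(150,150,320,140)),("side",(180,120,240,280))]:
    z=np.load(f"pics/{n}0.npz"); im,d=z["im"],z["d"]; m=camera_model(n)
    hsv=cv2.cvtColor(im,cv2.COLOR_RGB2HSV)
    H,S,V=[hsv[...,i].astype(int) for i in range(3)]
    red=((H<8)|(H>172))&(S>180)&(V>120); yel=(H>15)&(H<30)&(S>150)&(V>120)
    k,l,st,c=cv2.connectedComponentsWithStats(red.astype(np.uint8))
    i=1+np.argmax(st[1:,4]); 
    cs,_=cv2.findContours((l==i).astype(np.uint8),cv2.RETR_EXTERNAL,cv2.CHAIN_APPROX_NONE)
    P=toplane(m,max(cs,key=len).reshape(-1,2),0.006)
    (x,y),r=cv2.minEnclosingCircle(P[:,:2].astype(np.float32)*1000)
    print(n,"mat",x,y,r,P[:,:2].mean(0))
    for j in range(1,k):
        if j!=i and st[j,4]>3: print(" red",c[j],st[j,4],toplane(m,[c[j]],0.11))
    k,l,st,c=cv2.connectedComponentsWithStats(yel.astype(np.uint8))
    for j in range(1,k):
        if st[j,4]>6: print(" yel",c[j],st[j,4],toplane(m,[c[j]],0.04))
cr=cv2.resize(np.load("pics/side0.npz")["im"][295:400,265:380],None,fx=5,fy=5,interpolation=cv2.INTER_CUBIC); save("side_c",cr)
cr=cv2.resize(np.load("pics/scene0.npz")["im"][165:240,385:460],None,fx=7,fy=7,interpolation=cv2.INTER_CUBIC); save("scene_c",cr)
E
```

```text
scene mat 567.2954711914062 -205.25856018066406 53.15824508666992 [ 0.56778262 -0.2049524 ]
 red [426.6        180.86666667] 15 [[0.46816603 0.24656335 0.11      ]]
 yel [418.06382979 221.40425532] 47 [[0.53293977 0.2309085  0.04      ]]
side mat 563.7171020507812 -203.78720092773438 52.472198486328125 [ 0.56369615 -0.20317381]
 red [317.14285714 320.54761905] 42 [[0.47095377 0.24473648 0.11      ]]
 yel [296.92307692 324.79487179] 39 [[0.51494125 0.23426714 0.04      ]]
```

View pics/side_c.png

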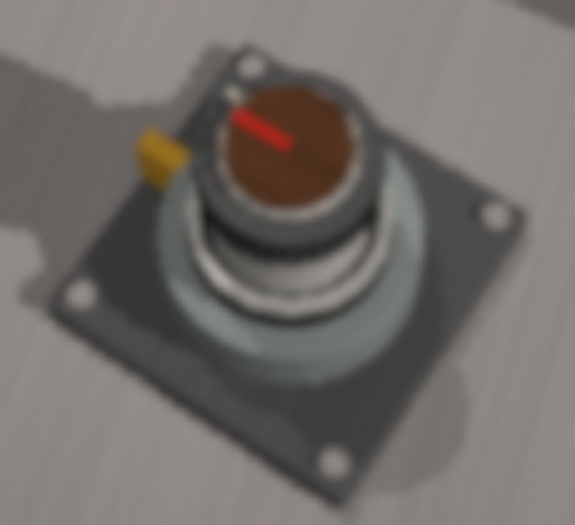

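View pics/scene_c.png

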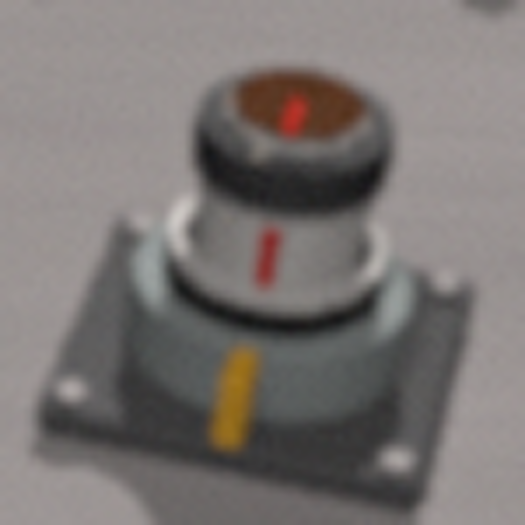

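The crops show the red mark on the brown top, along the barrel's +x, facing the yellow pointer. A small white dot marks the ring. I'll take a rough centre now and refine it with the wrist camera.

```bash
python3 - <<'E'
from h import *
for n,b in [("scene",(400,165,450,200)),("side",(305,305,345,345))]:
    im=np.load(f"pics/{n}0.npz")["im"]; m=camera_model(n)
    hsv=cv2.cvtColor(im,cv2.COLOR_RGB2HSV)
    H,S,V=[hsv[...,i].astype(int) for i in range(3)]
    mk=((H<15)|(H>172))&(S>110); mm=np.zeros(mk.shape,np.uint8); mm[b[1]:b[3],b[0]:b[2]]=mk[b[1]:b[3],b[0]:b[2]]
    k,l,st,c=cv2.connectedComponentsWithStats(mm); i=1+np.argmax(st[1:,4])
    cs,_=cv2.findContours((l==i).astype(np.uint8),cv2.RETR_EXTERNAL,cv2.CHAIN_APPROX_NONE)
    P=toplane(m,cs[0].reshape(-1,2),0.11); print(n,st[i],cv2.minEnclosingCircle(P[:,:2].astype(np.float32)*1000),c[i],toplane(m,[c[i]],0.11))
# candidate view poses
c0=np.array([0.445,0.25])
for a in np.arange(-180,180,30):
    t=np.deg2rad(a); x=np.array([np.cos(t),np.sin(t),0]); y=np.array([0,0,-1.]); z=np.cross(x,y)
    q=R.from_matrix(np.c_[x,y,z]).as_quat()
    s=solve_ik([*c0,0.2],q); s2=solve_ik([*c0,0.068],q)
    print(a,z.round(2),None if s is None else np.round(s,2), None if s2 is None else np.round(s2,2))
E
```

```text
scene [419 176  17   9 111] ((463.0277404785156, 248.7978973388672), 19.740692138671875) [427.09009009 179.58558559] [[0.46229115 0.24817377 0.11      ]]
side [311 313  24  23 451] ((462.1801452636719, 247.18301391601562), 21.331741333007812) [322.07982262 323.76053215] [[0.4612602 0.2475845 0.11     ]]
-180 [ 0. -1.  0.] [ 0.91 -0.2  -0.2   0.   -1.57 -0.91] [ 0.91 -0.16 -0.41  0.   -1.33 -0.91]
-150 [ 0.5  -0.87  0.  ] [ 0.91 -0.2  -0.2   0.   -1.57 -0.38] [ 0.91 -0.16 -0.41  0.   -1.33 -0.38]
-120 [ 0.87 -0.5   0.  ] [ 0.91 -0.2  -0.2   0.   -1.57  0.14] [ 0.91 -0.16 -0.41  0.   -1.33  0.14]
-90 [1. 0. 0.] [ 0.91 -0.2  -0.2   0.   -1.57  0.66] [ 0.91 -0.16 -0.41  0.   -1.33  0.66]
-60 [0.87 0.5  0.  ] [ 0.91 -0.2  -0.2   0.   -1.57  1.19] [ 0.91 -0.16 -0.41  0.   -1.33  1.19]
-30 [0.5  0.87 0.  ] [ 0.91 -0.2  -0.2   0.   -1.57  1.71] [ 0.91 -0.16 -0.41  0.   -1.33  1.71]
0 [-0.  1.  0.] [ 0.91 -0.2  -0.2   0.   -1.57  2.23] [ 0.91 -0.16 -0.41  0.   -1.33  2.23]
30 [-0.5   0.87  0.  ] [ 0.91 -0.2  -0.2   0.   -1.57  2.76] [ 0.91 -0.16 -0.41  0.   -1.33  2.76]
60 [-0.87  0.5   0.  ] None None
90 [-1.  0.  0.] [ 0.91 -0.2  -0.2   0.   -1.57 -2.48] [ 0.91 -0.16 -0.41  0.   -1.33 -2.48]
120 [-0.87 -0.5  -0.  ] [ 0.91 -0.2  -0.2   0.   -1.57 -1.95] [ 0.91 -0.16 -0.41  0.   -1.33 -1.95]
150 [-0.5  -0.87 -0.  ] [ 0.91 -0.2  -0.2   0.   -1.57 -1.43] [ 0.91 -0.16 -0.41  0.   -1.33 -1.43]
```

```bash
cat >> h.py <<'E'
def quat(a):
    t=np.deg2rad(a); x=np.array([np.cos(t),np.sin(t),0]); y=np.array([0,0,-1.]); return R.from_matrix(np.c_[x,y,np.cross(x,y)]).as_quat()
E
python3 - <<'E'
from h import *
move_pose([0.4615,0.248,0.2],quat(-75))
m=camera_model("wrist"); pz=wpose(m); im,d=read_camera("wrist"); save("w1",im); np.savez("pics/w1.npz",im=im,d=d,Rc=pz[0],o=pz[1]); print(read_t(),read_tool_pos(),read_ft_force())
E
```

```text
3.225 [0.46178149 0.24751345 0.20001941] [ 0.10848417 -0.01827539  1.0264239 ]
```

View pics/w1.png

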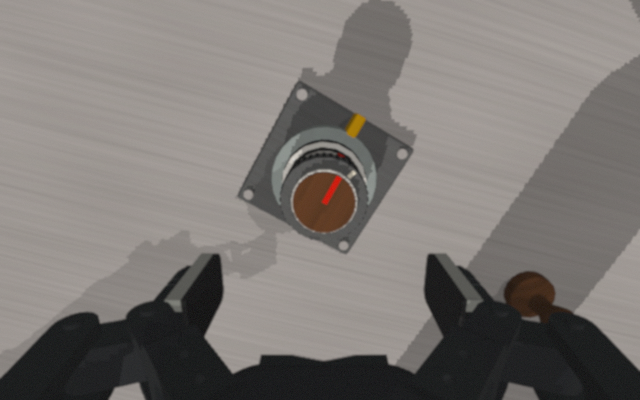

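The wrist image shows the brown top centred at about (324,202), the red mark running to (338,180), the pointer at (356,125) and the ring's white mark at (351,174).

```bash
cat >> h.py <<'E'
def analyse(im,pz,ztop=0.11):
    m=camera_model("wrist")
    hsv=cv2.cvtColor(im,cv2.COLOR_RGB2HSV); H,S,V=[hsv[...,i].astype(int) for i in range(3)]
    mk=(((H<15)|(H>172))&(S>110)&(V>50)).astype(np.uint8); mk[:,:230]=0; mk[:,420:]=0
    mk=cv2.morphologyEx(mk,cv2.MORPH_OPEN,np.ones((3,3)))
    k,l,st,c=cv2.connectedComponentsWithStats(mk); i=1+np.argmax(st[1:,4])
    cs,_=cv2.findContours((l==i).astype(np.uint8),cv2.RETR_EXTERNAL,cv2.CHAIN_APPROX_NONE)
    P=toplane(m,cs[0].reshape(-1,2),ztop,pz)
    (x,y),r=cv2.minEnclosingCircle(P[:,:2].astype(np.float32)*1000); cen=np.array([x,y])/1000
    red=((H<6)|(H>174))&(S>190)&(V>150)&(cv2.dilate((l==i).astype(np.uint8),np.ones((3,3)))>0)
    v,u=np.nonzero(red); Q=toplane(m,np.c_[u,v],ztop,pz)[:,:2]
    w=cv2.fitLine(Q.astype(np.float32)*1000,cv2.DIST_L2,0,.01,.01).ravel()[:2]
    if w@(Q.mean(0)-cen)<0: w=-w
    yel=((H>15)&(H<30)&(S>150)&(V>120)); yel[:,:230]=0; yel[:,430:]=0; v,u=np.nonzero(yel)
    out=dict(cen=cen,r=r,red=np.rad2deg(np.arctan2(w[1],w[0])),nred=len(Q))
    if len(u)>10:
        Y=toplane(m,np.c_[u,v],0.03,pz)[:,:2]; out["yel"]=Y.mean(0); e=Y.mean(0)-cen; out["yelang"]=np.rad2deg(np.arctan2(e[1],e[0]))
    return out
E
python3 - <<'E'
from h import *
z=np.load("pics/w1.npz"); pz=(z["Rc"],z["o"]); a=analyse(z["im"],pz); print(a)
m=camera_model("wrist"); p=toplane(m,[[351,174]],0.104,pz)[0,:2]; e=p-a["cen"]; print(p,np.hypot(*e),np.rad2deg(np.arctan2(e[1],e[0])))
# stand foot bolts / depth check: jug, cup, tamper positions from scene depth
for n in ["scene","side"]:
    m=camera_model(n); d=np.load(f"pics/{n}0.npz")["d"]; Rc,o=cam_pose(m)
    v,u=np.mgrid[0:400,0:640]; s=rays(m,np.c_[u.ravel(),v.ravel()]); P=(np.c_[s,np.ones(len(s))]*d.ravel()[:,None])@Rc.T+o
    ok=(d.ravel()>0)&(P[:,0]>.35)&(P[:,0]<.85)&(abs(P[:,1])<.4)&(P[:,2]>.03)&(P[:,2]<.13)
    k,l,st,c=cv2.connectedComponentsWithStats(ok.reshape(400,640).astype(np.uint8))
    for j in range(1,k):
        if st[j,4]>60: q=P[(l.ravel()==j)]; print(n,c[j],st[j,4],np.percentile(q,2,axis=0).round(3),np.percentile(q,98,axis=0).round(3))
E
python3 - <<'E'
import cv2;im=cv2.imread('pics/w1.png');cv2.imwrite('pics/w1c.png',cv2.resize(im[90:250,240:420],None,fx=4,fy=4,interpolation=cv2.INTER_CUBIC)[:600])
E
```

```text
{'cen': array([0.46165985, 0.2467937 ]), 'r': 21.848461151123047, 'red': np.float32(-13.725304), 'nred': 185, 'yel': array([0.51519723, 0.23167568]), 'yelang': np.float64(-15.76874982692031)}
[0.48525681 0.23320985] 0.027227514836518526 -29.927369583446765
scene [320.145 176.67 ] 200 [ 0.38  -0.026  0.033] [0.404 0.005 0.081]
scene [424.01098097 198.78696925] 1366 [0.445 0.205 0.032] [0.514 0.288 0.111]
scene [255.44467861 263.91886196] 1898 [ 0.694 -0.136  0.032] [ 0.776 -0.053  0.096]
scene [371.52486559 277.65389785] 1488 [0.703 0.089 0.031] [0.78  0.177 0.076]
side [259.43632075 164.53852201] 1272 [ 0.686 -0.138  0.032] [ 0.772 -0.05   0.095]
side [213.39609236 243.5008881 ] 1126 [0.695 0.091 0.031] [0.775 0.181 0.076]
side [397.35687732 233.64312268] 269 [ 0.372 -0.022  0.031] [0.4   0.007 0.082]
side [321.79196787 339.10883534] 2490 [0.419 0.22  0.034] [0.509 0.293 0.111]
```

View pics/w1c.png

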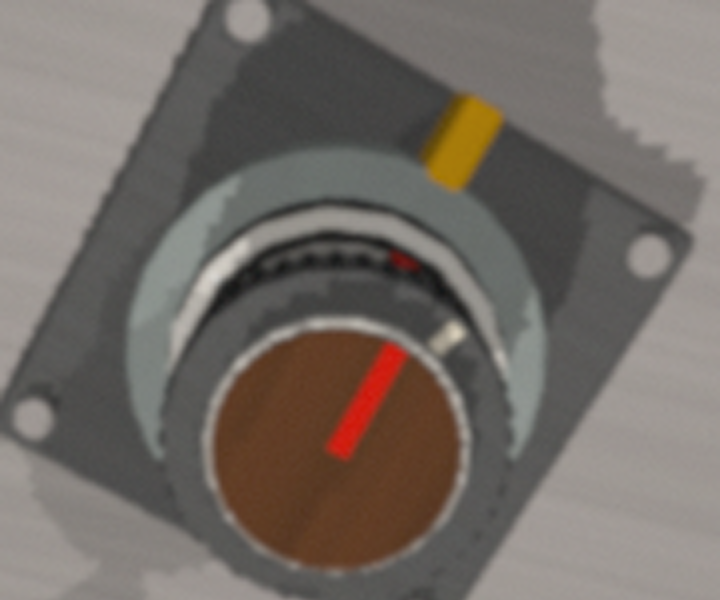

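```bash
cat >> h.py <<'E'
def ft(n=10):
    F=[];T=[]
    for _ in range(n): F.append(read_ft_force());T.append(read_torque());sleep(0.01)
    return np.mean(F,0),np.mean(T,0)
def look(name):
    m=camera_model("wrist"); pz=wpose(m); im,d=read_camera("wrist"); save(name,im); np.savez(f"pics/{name}.npz",im=im,d=d,Rc=pz[0],o=pz[1]); return im,pz
E
python3 - <<'E'
from h import *
move_pose([0.4618,0.247,0.125],quat(-75))
print(move_straight([0.4618,0.247,0.067],vel=0.06,until_force=6), read_tool_pos())
print("ft before",ft())
command_gripper(0.6)
sleep(0.2)
F,T=ft(); print("ft after",F,T, read_width(), read_tool_pos(), read_t())
np.save("base.npy",np.r_[F,T])
im,pz=look("w2")
print(analyse(im,pz))
E
```

```text
False [0.46206214 0.24721605 0.06753798]
ft before (array([ 0.18538752, -0.01546092, -0.08622413]), array([0.00549494, 0.0087391 , 0.0122788 ]))
ft after [-0.93372195  0.76795111  2.59825095] [ 0.32340476  0.33498898 -0.00926233] 0.7306602798393386 [0.46191891 0.24718971 0.06726627] 5.4417
{'cen': array([0.46206122, 0.24693069]), 'r': 22.312427520751953, 'red': np.float32(-13.810323), 'nred': 795, 'yel': array([0.51506295, 0.23115342]), 'yelang': np.float64(-16.576939325644208)}
```

View pics/w2.png

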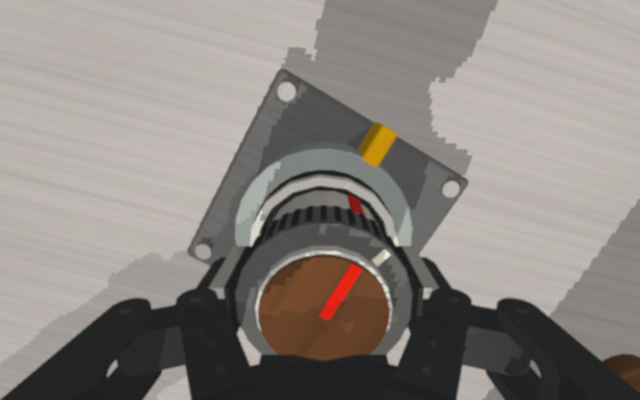

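The ring is gripped between both pads, with the red mark at (355,270) to (325,318) and the ring's white mark at (381,256). The barrel still reads -13.8°. Next I press.

```bash
python3 - <<'E'
from h import *
p=np.array(read_tool_pos()); z=0.067
for i in range(9):
    F,T=ft(6); print(i,round(z,4),round(read_tool_pos()[2],4),F.round(2),T.round(3))
    if F[2]>12.5: break
    z-=np.clip((13-F[2])/3500,0.0003,0.0015)
    move_straight([0.4618,0.247,z],vel=0.02)
im,pz=look("w3"); print(analyse(im,pz,0.107),read_t())
np.save("z.npy",z)
E
```

```text
0 0.067 0.0672 [-0.65  1.11  2.5 ] [ 0.38   0.32  -0.006]
1 0.0655 0.0662 [-2.81  0.66  6.33] [ 0.267  0.93  -0.008]
2 0.064 0.0653 [-4.54  0.03  9.3 ] [ 0.106  1.491 -0.008]
3 0.0629 0.0647 [-5.82 -0.25 11.29] [-0.012  1.874 -0.027]
4 0.0625 0.0644 [-6.25 -0.5  12.15] [-0.069  2.05  -0.028]
5 0.0622 0.0642 [-6.39 -0.69 13.03] [-1.090e-01  2.168e+00  2.000e-03]
{'cen': array([0.46218414, 0.24713799]), 'r': 22.359455108642578, 'red': np.float32(-13.735537), 'nred': 800, 'yel': array([0.51505466, 0.23107898]), 'yelang': np.float64(-16.895751190030865)} 7.0917
```

There's a sideways load of about 6 N, from a slight offset or compliance. I'll relieve it before turning.

```bash
python3 - <<'E'
from h import *
z=float(np.load("z.npy")); c=np.array([0.4618,0.247]); print(read_tool_pos(), R.from_quat(read_orientation()).as_matrix().round(4).tolist())
for i in range(4):
    c[0]-=0.0007; move_straight([*c,z],vel=0.02)
    F,T=ft(6); print(c,z,np.round(read_tool_pos(),4),F.round(2),T.round(3))
    if abs(F[0])<2: break
print(read_t())
np.save("c.npy",c)
E
```

```text
[0.46221721 0.24725453 0.06425209] [[0.2593, 0.0016, 0.9658], [-0.9658, 0.0006, 0.2593], [-0.0002, -1.0, 0.0017]]
[0.4611 0.247 ] 0.062152243156108344 [0.4621 0.2473 0.0645] [-3.78 -0.71 12.14] [-0.185  1.222 -0.011]
[0.4604 0.247 ] 0.062152243156108344 [0.462  0.2473 0.0647] [-0.7  -0.61 10.99] [-0.274  0.291 -0.006]
7.6917
```

```bash
cat > turn.py <<'E'
from h import *
import sys,json
def state(): return json.load(open("st.json"))
def yaw():
    M=R.from_quat(read_orientation()).as_matrix(); return np.rad2deg(np.arctan2(M[1,0],M[0,0]))
def turn(total,step,tstop):
    s=state(); done=0
    while done<total-1e-9:
        s["a"]-=step; done+=step
        move_pose([s["x"],s["y"],s["z"]],quat(s["a"]))
        F,T=ft(4); print(round(s["a"],2),"yaw",round(yaw(),2),"F",F.round(1),"Tz",round(T[2],3),"t",round(read_t(),2))
        # force servo on the command (about 5 N/mm lateral, 2.7 N/mm down)
        s["x"]+=np.clip(F[0]/6000,-.0006,.0006); s["y"]+=np.clip(F[1]/6000,-.0006,.0006)
        s["z"]-=np.clip((13.5-F[2])/3500,-.0008,.0008)
        json.dump(s,open("st.json","w"))
        if T[2]>tstop: print("torque stop"); break
E
python3 - <<'E'
from turn import *
c=np.load("c.npy"); json.dump(dict(x=c[0],y=c[1],z=float(np.load("z.npy"))-0.0007,a=-75.0),open("st.json","w"))
turn(12,4,0.3)
im,pz=look("w4"); print(analyse(im,pz,0.107),read_t())
E
```

```text
-79.0 yaw -79.0 F [-1.3 -1.1 12.4] Tz -0.158 t 7.97
-83.0 yaw -83.0 F [-0.9 -1.1 13. ] Tz -0.155 t 8.26
-87.0 yaw -86.99 F [-0.3 -0.8 13. ] Tz -0.157 t 8.54
{'cen': array([0.46201117, 0.24686505]), 'r': 22.246641159057617, 'red': np.float32(-13.677207), 'nred': 805, 'yel': array([0.51488414, 0.23169466]), 'yelang': np.float64(-16.009322179464743)} 8.5917
```

View pics/w4.png

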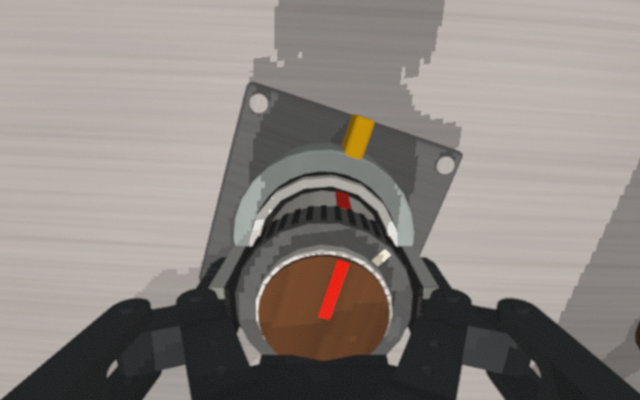

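The ring turns against 0.157 N m and the barrel is steady at -13.7°, with the red mark still lined up with the pointer. The torque sign is negative here, so I'll trigger on its magnitude.

```bash
sed -i 's/if T\[2\]>tstop/if abs(T[2])>tstop/' turn.py; python3 - <<'E'
from turn import *
turn(28,4,0.19)
im,pz=look("w5"); print(analyse(im,pz,0.107),read_t())
turn(6,2,0.19)
im,pz=look("w6"); print(analyse(im,pz,0.107),read_t())
E
```

```text
-91.0 yaw -90.99 F [-0.6 -0.5 12.9] Tz -0.143 t 8.88
-95.0 yaw -94.99 F [ 0.2 -0.3 13.4] Tz -0.146 t 9.16
-99.0 yaw -98.99 F [-0.3 -0.5 13.6] Tz -0.156 t 9.44
-103.0 yaw -102.99 F [ 0.  -0.2 13.8] Tz -0.141 t 9.72
-107.0 yaw -107.0 F [ 0.2 -0.4 12.7] Tz -0.152 t 10.01
-111.0 yaw -110.99 F [-0.6 -0.5 14. ] Tz -0.157 t 10.29
-115.0 yaw -114.99 F [ 0.1 -0.3 13.4] Tz -0.163 t 10.57
{'cen': array([0.46185138, 0.24638417]), 'r': 22.321157455444336, 'red': np.float32(-13.58699), 'nred': 810, 'yel': array([0.51520916, 0.23289855]), 'yelang': np.float64(-14.183883173596502)} 10.625
-117.0 yaw -116.98 F [-0.6  0.3 12.9] Tz -0.072 t 10.91
-119.0 yaw -118.98 F [ 0.1 -0.7 13.3] Tz -0.087 t 11.19
-121.0 yaw -120.98 F [-0.8 -0.6 13.2] Tz -0.047 t 11.47
{'cen': array([0.46207498, 0.24633835]), 'r': 22.245525360107422, 'red': np.float32(-13.727206), 'nred': 803, 'yel': array([0.51534084, 0.23301358]), 'yelang': np.float64(-14.044650567193738)} 11.525
```

```bash
python3 - <<'E'
from turn import *
turn(8,1,0.19)
im,pz=look("w7"); print(analyse(im,pz,0.107),read_t())
E
```

```text
-122.0 yaw -121.96 F [ 0.4  0.3 13.8] Tz 0.062 t 11.81
-123.0 yaw -122.96 F [-0.1 -0.2 13.5] Tz 0.028 t 12.09
-124.0 yaw -123.96 F [-0.   0.  13.6] Tz 0.021 t 12.38
-125.0 yaw -124.96 F [-0.   0.1 13.5] Tz 0.049 t 12.66
-126.0 yaw -125.96 F [-0.  -0.3 13.8] Tz 0.028 t 12.94
-127.0 yaw -126.96 F [ 0.2  0.1 13.5] Tz 0.024 t 13.22
-128.0 yaw -127.95 F [ 0.3 -0.2 13.6] Tz 0.114 t 13.51
-129.0 yaw -128.95 F [-0.2  0.1 13.4] Tz 0.089 t 13.79
{'cen': array([0.46184082, 0.24618013]), 'r': 22.358423233032227, 'red': np.float32(-15.096589), 'nred': 797, 'yel': array([0.51551575, 0.23268793]), 'yelang': np.float64(-14.110032595464268)} 13.8417
```

View pics/w7.png

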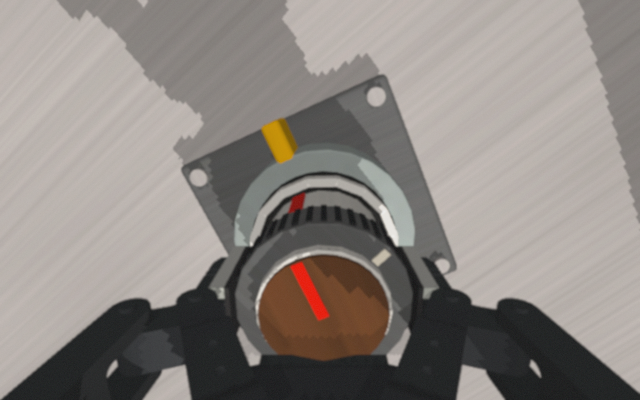

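The barrel has started to follow, from -13.7° to -15.1°, after staying still within 0.1° for the previous 46°. Total ring travel also matches 1.2 rad. One small confirming step comes next.

```bash
python3 - <<'E'
from turn import *
turn(0.8,0.8,0.19)
im,pz=look("w8"); print(analyse(im,pz,0.107),read_t())
m=camera_model("wrist")
for n,zt in [("w1",.11),("w2",.11),("w8",.107)]:
    zz=np.load(f"pics/{n}.npz"); im=zz["im"]; pz=(zz["Rc"],zz["o"]); a=analyse(im,pz,zt)
    hsv=cv2.cvtColor(im,cv2.COLOR_RGB2HSV); b=(hsv[...,1]<60)&(hsv[...,2]>175)
    x0,y0=((351,174) if n=="w1" else (381,257)); mm=np.zeros(b.shape,bool); mm[y0-9:y0+10,x0-7:x0+12]=1
    v,u=np.nonzero(b&mm); q=toplane(m,[[u.mean(),v.mean()]],zt-.006,pz)[0,:2]-a["cen"]; g=np.rad2deg(np.arctan2(q[1],q[0]))
    print(n,len(u),u.mean(),v.mean(),np.hypot(*q),g,"rel rad",np.deg2rad(a["red"]-g))
E
```

```text
-129.8 yaw -129.75 F [-0.7  0.1 13.8] Tz 0.126 t 14.12
{'cen': array([0.46199728, 0.24630769]), 'r': 22.280033111572266, 'red': np.float32(-15.794031), 'nred': 805, 'yel': array([0.51552556, 0.23270435]), 'yelang': np.float64(-14.258939175867642)} 14.175
w1 11 353.1818181818182 172.8181818181818 0.02891791338075986 -30.883054000483423 rel rad 0.2994592358528512
w2 127 381.5196850393701 257.07086614173227 0.027246399518220426 -31.329914584208357 rel rad 0.3057745609111134
w8 111 380.9549549549549 257.22522522522524 0.027061939349515354 -85.9568109277957 rel rad 1.224571519593114
```

Confirmed home: the ring reads about 1.2 rad relative to the barrel, and the barrel moved about 0.7° for a 0.8° step. The total drag is about 2°. Next I lift and look at the mat.

```bash
python3 - <<'E'
from turn import *
s=state()
move_straight([s["x"],s["y"],s["z"]+0.004],vel=0.02)
p=np.array(read_tool_pos())
move_straight([p[0],p[1],0.22],vel=0.08); sleep(0.2)
print(ft(),read_width(),read_tool_pos())
im,pz=look("w9")
move_pose([.496,-.147,0.22],quat(s["a"])); sleep(0.3)
im,pz=look("w10"); print(read_tool_pos(),read_t())
E
```

```text
(array([ 0.04973156,  0.19315938, -2.87892709]), array([-0.00222638, -0.00396687,  0.00105725])) 0.7325215796108734 [0.46138239 0.24658361 0.21991393]
[ 0.49614317 -0.14652798  0.21995588] 18.775
```

View pics/w10.png

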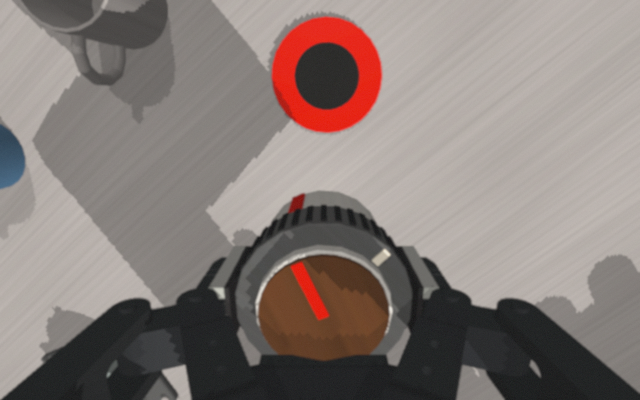

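The mat is at pixel (327,73), the leveller is held upright with the red mark towards the camera side, and the jug is well clear at top left.

```bash
python3 - <<'E'
from turn import *
zz=np.load("pics/w10.npz"); im=zz["im"]; pz=(zz["Rc"],zz["o"]); m=camera_model("wrist")
a=analyse(im[:, :].copy(),pz,0.22+0.0428) if 0 else None
hsv=cv2.cvtColor(im,cv2.COLOR_RGB2HSV); H,S,V=[hsv[...,i].astype(int) for i in range(3)]
red=(((H<8)|(H>172))&(S>180)&(V>150)).astype(np.uint8); red[160:]=0
cs,_=cv2.findContours(red,cv2.RETR_CCOMP,cv2.CHAIN_APPROX_NONE)
for c in cs:
    if len(c)>60:
        P=toplane(m,c.reshape(-1,2),0.006,pz)[:,:2].astype(np.float32)*1000; print("mat",cv2.minEnclosingCircle(P),cv2.fitEllipse(P))
im2=im.copy(); im2[:180]=0
b=analyse(im2,pz,0.21996+0.0428); print(b, read_tool_pos())
M=R.from_quat(read_orientation()).as_matrix(); print(M.round(4).tolist())
E
```

```text
mat ((565.1917114257812, -207.4757843017578), 53.797821044921875) ((565.2107543945312, -207.48973083496094), (105.82300567626953, 106.6186294555664), 66.43104553222656)
mat ((565.0690307617188, -207.50222778320312), 32.55594253540039) ((565.0266723632812, -207.56597900390625), (63.982025146484375, 64.08783721923828), 130.2775421142578)
{'cen': array([ 0.49644104, -0.14668906]), 'r': 22.361207962036133, 'red': np.float32(-15.89868), 'nred': 798} [ 0.49614317 -0.14652798  0.21995588]
[[-0.6395, -0.0001, 0.7688], [-0.7688, 0.0, -0.6395], [0.0, -1.0, -0.0001]]
```

```bash
python3 - <<'E'
from turn import *
q=quat(state()["a"]); c=[.5649,-.2063]
move_pose([*c,0.12],q)
move_straight([*c,0.035],vel=0.06)
im,pz=look("w11")
print(ft(),read_tool_pos())
print(move_straight([*c,0.020],vel=0.012,until_force=2.0)); print(ft(),read_tool_pos(),read_t())
E
```

```text
(array([ 0.29999276,  0.16916082, -3.02772925]), array([ 0.00897713, -0.00488251,  0.01144832])) [ 0.56511045 -0.20632397  0.03537949]
True
(array([-0.28032933, -0.00708627,  5.59686775]), array([ 0.17055674,  0.0391153 , -0.01800238])) [ 0.56473135 -0.20632871  0.02378438] 22.0417
```

View pics/w11.png

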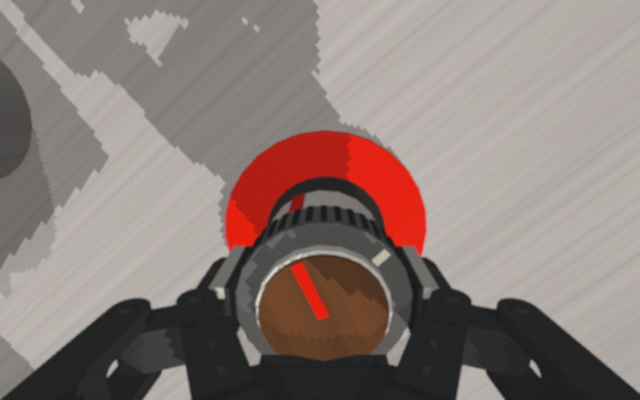

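The barrel sits over the dark disc, with the disc's edge at (272,215) on the left and (384,215) on the right. It has touched down, so I'll ease the load, release and retreat.

```bash
python3 - <<'E'
from turn import *
q=quat(state()["a"]); c=[.5649,-.2063]
p=read_tool_pos()
move_straight([c[0],c[1],p[2]+0.0002],vel=0.01); F,T=ft(6); print(F,read_tool_pos())
command_gripper(1.0); sleep(0.2); print(ft(6)[0],read_width())
print(move_straight([*c,0.10],vel=0.05,until_force=8))
p=np.array(c)-0.09*np.array([0.77,-0.64])
move_pose([*p,0.22],q); sleep(0.3)
im,pz=look("w12"); print(read_t())
for n in ["scene","side"]:
    im,d=read_camera(n); save(n+"1",im); np.savez(f"pics/{n}1.npz",im=im,d=d)
E
```

```text
[-0.45123198  0.53021243  1.81135008] [ 0.56478084 -0.20629841  0.02389978]
[ 0.21550541 -0.30111367  0.07552554] 1.0024872925092412
False
25.7583
```

View pics/w12.png

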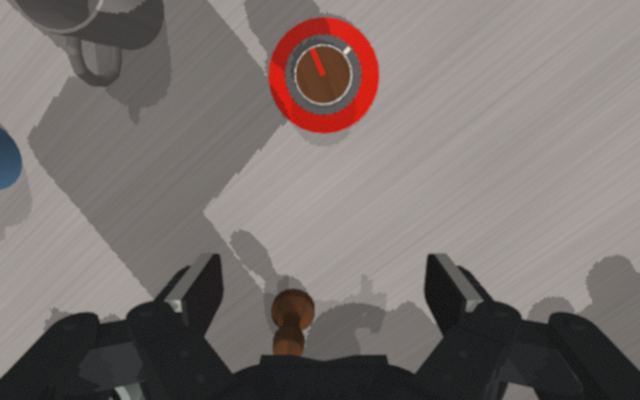

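View pics/side1.png

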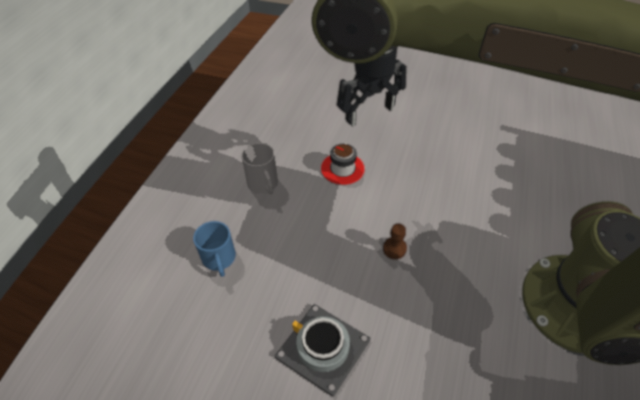

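```bash
python3 - <<'E'
from turn import *
zz=np.load("pics/w12.npz"); im=zz["im"]; pz=(zz["Rc"],zz["o"]); m=camera_model("wrist")
hsv=cv2.cvtColor(im,cv2.COLOR_RGB2HSV); H,S,V=[hsv[...,i].astype(int) for i in range(3)]
red=(((H<8)|(H>172))&(S>180)&(V>120)).astype(np.uint8); red[160:]=0
cs,_=cv2.findContours(red,cv2.RETR_EXTERNAL,cv2.CHAIN_APPROX_NONE)
P=toplane(m,max(cs,key=len).reshape(-1,2),0.006,pz)[:,:2].astype(np.float32)*1000; print("mat",cv2.minEnclosingCircle(P))
br=(((H<15)|(H>172))&(S>110)&(V>50)).astype(np.uint8); br[:45]=0;br[106:]=0;br[:,:296]=0;br[:,352:]=0
cc=np.zeros_like(br); cv2.circle(cc,(323,74),29,1,-1); br&=cc
k,l,st,c=cv2.connectedComponentsWithStats(br); i=1+np.argmax(st[1:,4]); print(st[i])
cs,_=cv2.findContours((l==i).astype(np.uint8),cv2.RETR_EXTERNAL,cv2.CHAIN_APPROX_NONE)
P=toplane(m,cs[0].reshape(-1,2),0.066,pz)[:,:2].astype(np.float32)*1000; print("top",cv2.minEnclosingCircle(P))
E
```

```text
mat ((565.164794921875, -207.51779174804688), 53.71467590332031)
[ 297   47   52   55 2257]
top ((564.8800659179688, -205.7504119873047), 21.64244842529297)
```

```bash
python3 -c "
from cell import *
print(read_t()); print(close_job())"
```

```text
25.8583
the job is handed in; nothing more can be done
None
```

The lock ring is home, and the leveller is standing upright and released on the red mat. I handed the job in at about 26 s of the 54 s allowed; no verdict is given.

- **Pressing and turning:** I pressed the leveller into the seat with about 13.5 N and turned the ring clockwise about 55°. The barrel stayed within 0.2° for the first 46°. Once the ring hit the stop it followed by about 2°, which includes one 0.8° step to confirm the stop. The ring's white mark then read about 1.22 rad from the barrel mark, assuming the two line up at zero.
- **Placing:** The last wrist picture puts the leveller about 1.8 mm from the mat's centre, with the gripper clear. In that picture and the final side view, the jug, cup and tamper look undisturbed; I did not re-measure them.

**Checks that disagreed:**
- **Torque:** The wrist torque did not show the stop. It changed sign and stayed small on the 1° steps, so I judged "home" from the barrel starting to follow and from the ring mark's angle.
- **Touchdown:** The force briefly read about 5.6 N, although I had asked it to stop at a 2 N change. I eased it to 1.8 N before letting go.
- **Mat position:** The wrist and fixed cameras differed by about 3 mm on where the mat's centre is, so I placed the leveller between the two.

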